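Load the thread creel from the storage rack

ROBOT

A 6-joint arm with a two-finger parallel gripper is mounted at the origin on the work surface. World frame = base frame: x ahead of the robot, y to its left, z up, the work surface at z = 0. Lengths are in m, angles in rad, forces in N, time in s.
With the tool pointing down it reaches from about 0.375 to 0.9 m from the base axis. Payload 3.1 kg.
Tool frame: the origin (TCP) lies between the finger pads; the fingertips stand 22 mm ahead of it and the grasp point (between the pads) lies 3 mm ahead of it; z points along the fingers, y is the line along which they close (so a half turn about z gives the same grasp; the last joint's range is limited). The gripper opens to 87 mm and grips with 3 to 60 N. Pads are 19 mm wide; open, the fingers measure 117 mm over their backs; the gripper's body (75 mm by 190 mm) begins 51 mm behind the grasp point.
Start: joints at [1.034, 0.527, 1.433, -0, 1.181, -0.178], TCP at [0.219, 0.585, 0.245] pointing down, gripper open.
Joint ranges: [-3.08, 3.08], [-0.75, 2.2], [0.22, 2.44], [-1.43, 4.57], [0, 2.65], [-2.85, 2.85]. Speed limits (rad/s): [2.79, 2.79, 3.14, 3.14, 3.14, 3.14].

INTERFACE

Orientations are given as a unit quaternion [x, y, z, w].
In Python, from rig import get_obs, camera, get_calibration, hand_in, cut_out gives the robot as it stands.
- The arm moves only by the shell command python3 -m inch 'ROWS' [OPENING] [FORCE]. ROWS is JSON, one flat list of numbers, 6 for each row, row after row: the shift along the tool's x, y, z scaled (see below), then the turn, a rotation vector about the tool's x, y, z scaled (see below). A call has 1 to 20 rows; each row is the pose to reach, as a shift and turn from the pose commanded when the call began, along the tool's axes at that moment; what a row does not reach only later rows make up. The controller multiplies each number of a shift by 0.08 m and each number of a turn by 90 degrees. A row lasts 1/12 s, in which the tool goes at most 41.7 mm and 7.16 degrees, less where a joint would pass 70% of its speed; a pose out of reach is approached as far as the arm can. A call with a number of a shift or a turn outside -1 to 1 is refused whole. A call with a gripper value outside its range is refused whole. OPENING is the finger opening in mm, from 0 to 87, set as the call begins (- or left out, the last holds). The fingers move at their own pace and stop on an object; FORCE is the grip in N (left out, the last holds). Time passes only in rows, so rows that repeat a pose let the fingers close. It gives the time, the measured TCP pose, the force, the opening and the grip force at its end, in the units of the state.
- get_obs(): the state, without advancing time (a new reading comes with each control period).
- camera(name): name is "scene" or "top" or "wrist"; returns the picture (400x640x3 uint8, red, green, blue); there is no depth.
- get_calibration(name): a dict with "vertical_fov" (degrees; the focal length in pixels is half the picture's height over the tangent of half this angle, whatever the lens; pixels are square), "cx", "cy" (the principal point, pixels), "T" (4x4, takes a point from camera to world coordinates). Camera axes: x right, y down, z forward; pixel columns grow to the right and rows downward; lengths in m; the calibration is good to about 2 mm. A picture is of the moment at which its call begins: read the wrist's pose just before it. get_calibration takes no time and is no camera call; for the wrist camera it gives the pose at the moment of the call.
- hand_in(): hands the job in; it is judged then, once.
Trained networks look in the newest picture that a camera, given by its name, has taken for a name from the list of things; names that differ only in an ending like _2 or _b are one class to them, and where a whole thing is asked for, a point or a joint stands for the part that bears it (a point fixed in the world has none). Each returns a list of dicts, best first, with "conf" (0 to 1); they miss things now and then, are a little off and sometimes report something else, mostly with a low value. They report only what shows in the picture. A call takes as long as a camera call. They do not tell look-alikes from the thing itself.
- cut_out(camera, thing): "region" (400x640 bool, what is visible of it) and "bbox" ([left, top, right, bottom] in pixels, round what is visible of it).
The state is a dict: "time": time; "q": joint angles; "joint_velocities": joint speeds; "joint_torque": joint torques, N m; "position": TCP position; "tool_rot": TCP orientation; "ft_force": force on the tool from outside, world axes, zero at the start; "moment": the same for the moment, N m; "grip_width": finger opening in m; "grip_force": force on a finger pad.
Only numpy, scipy, OpenCV 4.12 (cv2) and the standard library are available. Lean on these libraries where they do the work, as an engineer would, in place of code of your own. Each camera call takes 0.05 s, during which the arm holds its last target. There are 200 camera calls.

TASK

The four reels of waxed thread stand in no particular order on the oak storage rack: move them over to the creel for stitching, each onto the spool plate of its own size (the largest reel on the largest plate, and so on down to the smallest on the smallest). Lower each reel over the pin until it sits flat on its plate, without dropping it or knocking any over, and leave the wax tin and the thread snips where they are.

Things in the scene. Friction and masses are not known exactly. Their poses are not given: they have to be found in the camera images.
- reel_small: The smallest reel, an upright cylinder 62 mm tall: winding 30 mm across, above a bottom flange 40 mm across, 5 mm thick. Origin: centre of its underside, z up along the bore. All reels: cream winding on a brown wooden tube with an open 22 mm bore right through; they differ only in size. Grip the winding from above.
- reel_medium: The second smallest reel, an upright cylinder 74 mm tall: winding 40 mm across, above a bottom flange 50 mm across, 5 mm thick. Origin: centre of its underside, z up along the bore. The reels start in any order on the storage rack, an oak board 74 mm wide, top face 22 mm above the table, in a straight row 96 mm apart.
- reel_large: The second largest reel, an upright cylinder 86 mm tall: winding 50 mm across, above a bottom flange 60 mm across, 5 mm thick. Origin: centre of its underside, z up along the bore. Each starts over a wooden dowel of the rack, 6 mm across, standing 45 mm above the board.
- reel_jumbo: The largest reel, an upright cylinder 98 mm tall: winding 60 mm across, above a bottom flange 70 mm across, 5 mm thick. Origin: centre of its underside, z up along the bore. Rows lie across the robot's front, turned up to 0.08 rad; grip with a finger either side of the row, as neighbours stand close.
- plate_small: The smallest spool plate, for the smallest reel: a round grey felt-topped disc 50 mm across with a steel pin at its centre, 6 mm across, 45 mm tall above the disc. Origin: centre of the disc's top face (36 mm above the table), z up. Plates are fixed in any order, in a straight row 96 mm apart, on the creel, a low aluminium bar on feet.
- plate_medium: The second smallest spool plate, for the second smallest reel: a round grey felt-topped disc 62 mm across with a steel pin at its centre, 6 mm across, 45 mm tall above the disc. Origin: centre of the disc's top face (36 mm above the table), z up. Beside the plates, 66 mm towards the robot, runs a thin rod with wire eyelets, up to 45 mm above the table.
- plate_large: The second largest spool plate, for the second largest reel: a round grey felt-topped disc 74 mm across with a steel pin at its centre, 6 mm across, 45 mm tall above the disc. Origin: centre of the disc's top face (36 mm above the table), z up. Creel and storage rack lie roughly parallel, about 0.2 m apart.
- plate_jumbo: The largest spool plate, for the largest reel: a round grey felt-topped disc 86 mm across with a steel pin at its centre, 6 mm across, 45 mm tall above the disc. Origin: centre of the disc's top face (36 mm above the table), z up. Either the creel or the storage rack may be the nearer to the robot.
- wax_tin: A bystander: a closed round tin, 55 mm across and 17 mm high, standing on the end of the storage rack at the robot's left, about 94 mm from the last dowel. Origin: centre of its underside.
- snips: A bystander: small black and steel thread snips, 120 x 24 x 8 mm, lying flat on the table between rack and creel. Origin: centre of the underside; x along the snips.
Not all that is in view belongs to the job. What is shaped like the reel_medium but purple is not meant.

How it is judged:
At the end, for the whole second after the job is handed in: Every reel stands upright (within 0.08 rad) and at rest over the pin of the plate of its own size rank: centres within 12 mm, its underside within 4 mm of the plate's top face (horizontal distance between reel_small and plate_small below 0.012 m and z of reel_small in the frame of plate_small between -0.004 and 0.004 m and angle between each of reel_small, reel_medium, reel_large, reel_jumbo's own z axis and vertical below 0.08 rad and linear speed of each of reel_small, reel_medium, reel_large, reel_jumbo below 0.02 m/s and angular speed of each of reel_small, reel_medium, reel_large, reel_jumbo below 0.3 rad/s and horizontal distance between reel_medium and plate_medium below 0.012 m and z of reel_medium in the frame of plate_medium between -0.004 and 0.004 m and horizontal distance between reel_large and plate_large below 0.012 m and z of reel_large in the frame of plate_large between -0.004 and 0.004 m and horizontal distance between reel_jumbo and plate_jumbo below 0.012 m and z of reel_jumbo in the frame of plate_jumbo between -0.004 and 0.004 m); the robot touches nothing.
It fails at once if a reel is knocked over (tilted more than 0.7 rad) (angle between any of reel_small, reel_medium, reel_large, reel_jumbo's own z axis and vertical above 0.7 rad).
It fails at once if a reel is dropped (falls free by more than about 30 mm) ((linear speed of reel_small above 0.75 m/s and contact force between the fingers and reel_small below 0.02 N) or (linear speed of reel_medium above 0.75 m/s and contact force between the fingers and reel_medium below 0.02 N) or (linear speed of reel_large above 0.75 m/s and contact force between the fingers and reel_large below 0.02 N) or (linear speed of reel_jumbo above 0.75 m/s and contact force between the fingers and reel_jumbo below 0.02 N)).
It fails at once if the wax tin is shifted by more than 25 mm (distance of wax_tin from where it was at the start of the episode above 0.025 m).
It fails at once if the thread snips is shifted by more than 25 mm (distance of snips from where it was at the start of the episode above 0.025 m).
It also fails if it takes over 109 s, if anything falls off the work surface, if the arm or the gripper's body presses on something with over 40 N, if the wrist force passes 120 N, or if a joint passes its speed limit or range.

## Working session

There is one attempt and no reset: what is moved stays moved. The work goes in short steps, Python scripts to look and compute and a shell command to move; the robot and the scene stay as the last step left them, time stands still between calls to the robot, and variables do not carry over. Pictures are saved under pics/ and viewed, at most 14 in all, crops included, and the job is handed in when it is done.

```bash
ls; mkdir -p pics; python3 - <<'E'
from rig import *
import cv2,numpy as np
ims=[]
for c in ("scene","top"):
    im=camera(c);cv2.imwrite(f"pics/{c}0.png",im[...,::-1])
    k=get_calibration(c);print(c,k["vertical_fov"],k["cx"],k["cy"],np.round(k["T"],3).tolist())
    for t in ["reel_small","reel_medium","reel_large","reel_jumbo","plate_small","plate_medium","plate_large","plate_jumbo","wax_tin","snips"]:
        print(t,[(round(d["conf"],2),[int(v) for v in d["bbox"]]) for d in cut_out(c,t)])
o=get_obs();print(o)
E
```

```text
pics
scene 52.793943571718195 318.8974579164497 206.38863862680526 [[0.217, 0.794, -0.568, 1.058], [0.976, -0.172, 0.133, -0.131], [0.008, -0.583, -0.812, 0.723], [0.0, 0.0, 0.0, 1.0]]
reel_small [(0.68, [231, 234, 254, 265])]
reel_medium [(0.79, [279, 220, 307, 262]), (0.58, [169, 285, 203, 328]), (0.55, [237, 194, 263, 227])]
reel_large [(0.56, [373, 200, 407, 248])]
reel_jumbo [(0.97, [321, 202, 358, 258])]
plate_small [(0.61, [225, 164, 249, 188])]
plate_medium []
plate_large [(0.63, [304, 141, 339, 172])]
plate_jumbo [(0.93, [262, 153, 298, 186])]
wax_tin [(0.82, [415, 214, 446, 240])]
snips [(0.55, [326, 189, 378, 204])]
top 54.62988338497842 319.53298098940894 189.7344511066957 [[0.008, -0.996, 0.087, 0.513], [-1.0, -0.009, -0.015, 0.0], [0.016, -0.087, -0.996, 0.87], [0.0, 0.0, 0.0, 1.0]]
reel_small [(0.83, [387, 149, 413, 170])]
reel_medium [(0.94, [377, 196, 404, 215]), (0.93, [435, 106, 463, 135]), (0.9, [343, 142, 370, 168]), (0.34, [253, 132, 283, 165])]
reel_large [(0.91, [252, 134, 283, 166])]
reel_jumbo [(0.96, [293, 131, 328, 171]), (0.7, [328, 230, 373, 270])]
plate
[... 296 characters left out ...]
y([ 1.03450811e+00,  5.27512249e-01,  1.43270539e+00, -2.87980678e-06,
        1.18138771e+00, -1.78482190e-01]), 'joint_velocities': array([-5.57648307e-05, -3.30466847e-03,  1.80153399e-04, -3.71673229e-04,
       -1.26961757e-03, -2.15042417e-03]), 'joint_torque': array([ 7.53560707e-04, -4.40025723e+01, -1.76990658e+01,  6.34631258e-02,
        5.02459996e-02, -7.93250905e-06]), 'position': array([0.21883857, 0.58541149, 0.24453914]), 'tool_rot': array([ 1.77949665e-01,  9.84039591e-01, -6.41381351e-06, -9.73103860e-07]), 'ft_force': array([-0.70371826,  0.25603906, -0.16249821]), 'moment': array([0.00897343, 0.03024351, 0.04200773]), 'grip_force': 0.0, 'grip_width': 0.08667319040474877}
```

```bash
python3 - <<'E'
import cv2,numpy as np
a=cv2.imread("pics/top0.png")[80:300,180:500];b=cv2.imread("pics/scene0.png")[110:350,140:480]
a=cv2.resize(a,(800,550),interpolation=3);b=cv2.resize(b,(800,565),interpolation=3)
cv2.imwrite("pics/a.png",a);cv2.imwrite("pics/b.png",b)
E
```

```text
(no output)
```

View pics/a.png

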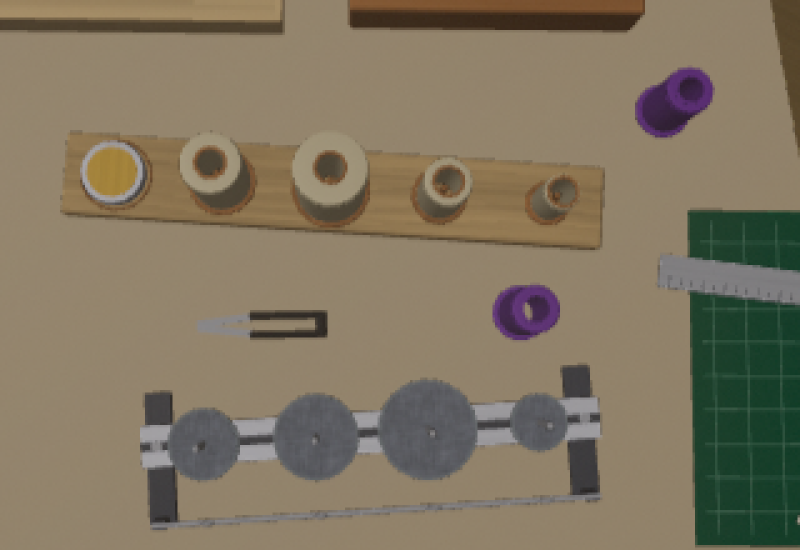

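View pics/b.png

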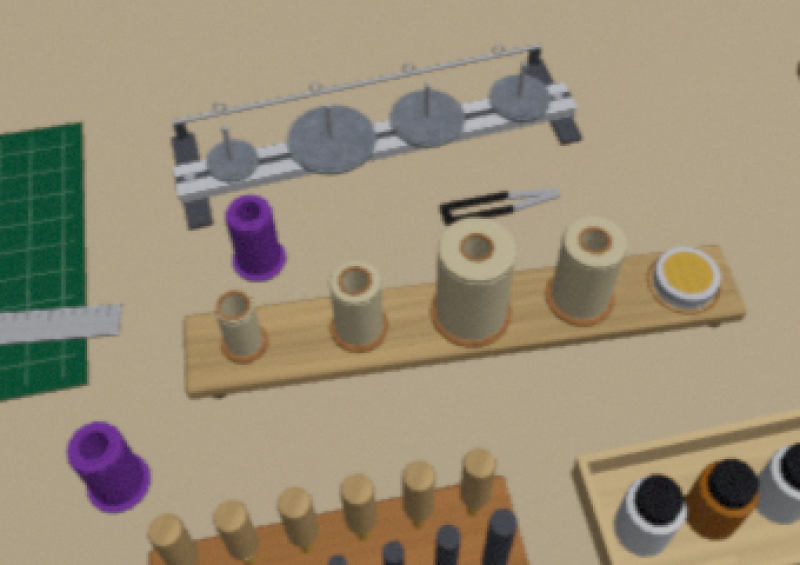

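The top view, at crop scale 2.5 from (180,80), shows these:

- **Rack, left to right:** tin, large (253–283,150), jumbo (310,150), medium (356,155), small (400,160).
- **Creel, left to right:** medium (262,258), large (306,254), jumbo (350,252), small (396,248).
- **Purple look-alikes:** (450,120) and (390,205). They're excluded by colour, because the real reels are cream.

The creel is nearer the robot. Next I'll fit positions from both views.

```bash
cat > h.py <<'E'
from rig import *
import cv2,numpy as np
from scipy.optimize import least_squares
from scipy.spatial.transform import Rotation as R
D={"small":(62,30,40,50),"medium":(74,40,50,62),"large":(86,50,60,74),"jumbo":(98,60,70,86)}
t=np.linspace(0,2*np.pi,72,endpoint=False)
def proj(k,P):
    T=np.array(k["T"]);p=(P-T[:3,3])@T[:3,:3]
    f=200/np.tan(np.radians(k["vertical_fov"])/2)
    return np.c_[f*p[:,0]/p[:,2]+k["cx"],f*p[:,1]/p[:,2]+k["cy"]]
def circ(c,r,z): return np.c_[c[0]+r*np.cos(t),c[1]+r*np.sin(t),np.full(72,z)]
def model(n,c,kind):
    h,w,fl,pl=[v/1000 for v in D[n]]
    if kind=="plate": return circ(c,pl/2,c[2])
    return np.r_[circ(c,fl/2,c[2]),circ(c,fl/2,c[2]+.005),circ(c,w/2,c[2]+h)]
def fit(n,kind,views,x0):  # views: list of (calib,bbox); bbox of the region, right/bottom exclusive
    def res(c):
        o=[]
        for k,b in views:
            q=proj(k,model(n,c,kind)); o+=list(np.r_[q.min(0),q.max(0)]-np.array(b))
        return np.array(o)
    s=least_squares(res,x0,loss="soft_l1");return s.x,res(s.x)
def rbox(m):
    m=m.astype(np.uint8);x,y,w,h=cv2.boundingRect(m);return [x-.5+.5,y,x+w,y+h]
def go(x,y,z,yaw=0.):  # yaw: world angle of the tool's y axis; returns shift,turn in move units
    o=get_obs();r=R.from_quat(o["tool_rot"])
    d=r.inv().apply(np.array([x,y,z])-o["position"])/.08
    ty=np.array([np.cos(yaw),np.sin(yaw),0]);tz=np.array([0,0,-1.])
    g=R.from_matrix(np.c_[np.cross(ty,tz),ty,tz])
    return np.round(d,3),np.round((r.inv()*g).as_rotvec()/(np.pi/2),3)
E
python3 - <<'E'
from h import *
ks={c:get_calibration(c) for c in("scene","top")}
exp={"reel_small":(400,160),"reel_medium":(356,155),"reel_large":(267,150),"reel_jumbo":(310,150),"plate_small":(396,248),"plate_medium":(262,258),"plate_large":(306,254),"plate_jumbo":(350,252)}
exs={"reel_small":(243,250),"reel_medium":(292,240),"reel_large":(390,224),"reel_jumbo":(340,230),"plate_small":(238,178),"plate_medium":(361,151),"plate_large":(321,160),"plate_jumbo":(281,169)}
for c in("scene","top"): camera(c)
out={}
for n,e in exp.items():
    kind,s=n.split("_");v=[]
    for c,E_ in(("scene",exs[n]),("top",e)):
        L=[d for d in cut_out(c,n) if abs(np.mean(d["bbox"][::2])-E_[0])<12 and abs(np.mean(d["bbox"][1::2])-E_[1])<14]
        if L: v.append((ks[c],rbox(L[0]["region"])))
        if L and kind=="plate" and c=="scene":v[-1]=(ks[c],L[0]["bbox"]) ;v.pop()
    x0=[.65 if kind=="reel" else .42,0,.03]
    if kind=="plate": # scene box includes the pin: use the pin-free top view, height assumed, then checked
        x,r=fit(s,kind,v,x0)
    elif v: x,r=fit(s,kind,v,x0)
    print(n,len(v),np.round(x,4),np.round(r,1));out[n]=x
for k in("reel","plate"):
    P=np.array([out[n] for n in out if n.startswith(k)]);P=P[np.argsort(P[:,1])]
    print(k,np.polyfit(P[:,1],P[:,0],1),np.diff(P[:,1]))
o=get_obs();print(go(.55,0,.25))
E
```

```text
reel_small 2 [ 0.6502 -0.1874  0.0176] [-0.3 -0.5 -0.1  0.6 -0.6 -0.8  0.1  1. ]
reel_medium 2 [ 0.6563 -0.0913  0.0166] [ 0.5 -0.3 -0.4  0.5 -1.  -0.7  0.9  1.1]
reel_large 2 [0.668  0.1013 0.0176] [ 0.  -0.2 -0.4  0.3 -0.7 -0.2  0.3  0.2]
reel_jumbo 2 [0.6617 0.0058 0.0185] [-0.5 -0.4 -0.1  0.6 -0.2 -0.5 -0.5  0.7]
plate_small 1 [ 0.4595 -0.1767  0.0197] [ 0.1 -0.1 -0.1  0.1]
plate_medium 1 [0.4387 0.1116 0.0247] [ 0.1 -0.1 -0.1  0.1]
plate_large 1 [0.4467 0.0147 0.0371] [ 0.1 -0.1 -0.1  0.1]
plate_jumbo 1 [ 0.4519 -0.0811  0.026 ] [ 0.1 -0.1 -0.1  0.1]
reel [0.06098618 0.66164989] [0.09609062 0.09707683 0.09545187]
plate [-0.07032018  0.44688232] [0.09557059 0.09581774 0.09696495]
(array([-6.44 , -5.405, -0.068]), array([-0.   ,  0.   ,  0.772]))
```

```bash
python3 -m inch '[-0.1,-0.08,-0.05,0,0,0.08,-0.2,-0.16,-0.1,0,0,0.16,-0.3,-0.25,-0.1,0,0,0.24,-0.4,-0.33,-0.1,0,0,0.32,-0.5,-0.42,-0.1,0,0,0.4,-0.6,-0.5,-0.1,0,0,0.48,-0.7,-0.6,-0.1,0,0,0.56,-0.8,-0.67,-0.1,0,0,0.64,-0.9,-0.75,-0.1,0,0,0.72,-1,-0.84,-0.1,0,0,0.8,-1,-0.84,-0.1,0,0,0.811]' 87 && python3 -m inch '[-0.44,0.34,-0.05,0,0,0,-0.88,0.68,-0.1,0,0,0]' && python3 -m inch '[-0.44,0.34,-0.05,0,0,0,-0.88,0.68,-0.1,0,0,0]' && python3 -m inch '[-0.44,0.34,-0.05,0,0,0,-0.88,0.68,-0.1,0,0,0]' && python3 -m inch '[-0.44,0.34,-0.05,0,0,0,-0.88,0.68,-0.1,0,0,0]' && python3 -m inch '[-0.44,0.34,-0.05,0,0,0,-0.88,0.68,-0.1,0,0,0]' && python3 -m inch '[-0.44,0.34,-0.05,0,0,0,-0.88,0.68,-0.1,0,0,0,-0.88,0.68,-0.1,0,0,0,-0.88,0.68,-0.1,0,0,0]'
python3 - <<'E'
from h import *
im=camera("wrist");cv2.imwrite("pics/w1.png",im[...,::-1]);k=get_calibration("wrist");print(k["vertical_fov"],np.round(k["T"],3).tolist());o=get_obs();print(o["time"],o["position"],go(.668,.1013,.25,-.061))
E
```

```text
time: 2.92
position: [0.2709, 0.4931, 0.2526]
tool_rot: [0.73, 0.684, -0.0, 0.0]
ft_force: [-0.6, 0.4, -0.5]
grip_width: 0.0871
grip_force: 0.0
time: 3.08
position: [0.3164, 0.4266, 0.26]
tool_rot: [0.726, 0.688, 0.0, -0.0]
ft_force: [0.7, 0.0, 1.0]
grip_width: 0.0871
grip_force: 0.0
time: 3.25
position: [0.364, 0.3565, 0.2678]
tool_rot: [0.727, 0.687, 0.0, -0.0]
ft_force: [0.7, 1.1, -0.4]
grip_width: 0.0871
grip_force: 0.0
time: 3.42
position: [0.411, 0.2875, 0.2754]
tool_rot: [0.727, 0.686, 0.0, -0.0]
ft_force: [1.4, 0.1, -0.0]
grip_width: 0.0872
grip_force: 0.0
time: 3.58
position: [0.4578, 0.2186, 0.2829]
tool_rot: [0.727, 0.686, 0.0, 0.0]
ft_force: [1.3, 2.0, 0.2]
grip_width: 0.0872
grip_force: 0.0
time: 3.75
position: [0.5046, 0.1499, 0.2903]
tool_rot: [0.727, 0.686, 0.0, 0.0]
ft_force: [1.0, 0.8, 0.4]
grip_width: 0.0872
grip_force: 0.0
time: 4.08
position: [0.5557, 0.0755, 0.298]
tool_rot: [0.729, 0.684, 0.001, 0.001]
ft_force: [-1.0, 0.4, -0.1]
grip_width: 0.0868
grip_force: 0.0
66.52769602116634 [[0.998, -0.059, -0.016, 0.559], [-0.061, -0.964, -0.257, 0.149], [-0.0, 0.258, -0.966, 0.438], [0.0, 0.0, 0.0, 1.0]]
4.1333 [0.5538639  0.07725095 0.29765632] (array([0.387, 1.406, 0.595]), array([-0., -0., -0.]))
```

View pics/w1.png

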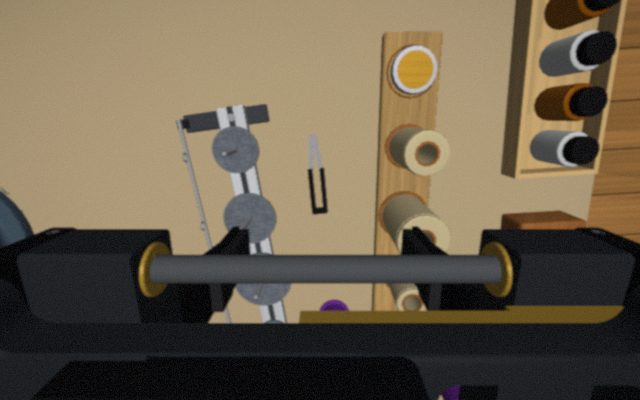

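The wrist view shows the large reel at (427,153), the jumbo at (420,220), plate_medium at (235,150) and plate_large at (250,217). I'll add this view to the fit to get heights.

```bash
python3 - <<'E'
from h import *
kw,kt,ks=[get_calibration(c) for c in("wrist","top","scene")]
for n,ew,et,x0 in(("reel_large",(418,150),(267,150),[.668,.101,.02]),("plate_medium",(235,150),(262,258),[.44,.11,.03]),("plate_large",(250,217),(306,254),[.447,.015,.03])):
    kind,s=n.split("_");v=[]
    for c,k,E_ in(("wrist",kw,ew),("top",kt,et)):
        L=[d for d in cut_out(c,n) if abs(np.mean(d["bbox"][::2])-E_[0])<15 and abs(np.mean(d["bbox"][1::2])-E_[1])<15]
        if L:v.append((k,rbox(L[0]["region"])))
    for vv in ([v[0]],v): 
        x,r=fit(s,kind,vv,x0);print(n,len(vv),np.round(x,4),np.round(r,1))
print(go(.668,.1013,.2,-.061))
E
```

```text
reel_large 1 [ 6.715e-01  1.030e-01 -3.000e-04] [-0.1  0.1  0.2 -0.1]
reel_large 1 [ 6.715e-01  1.030e-01 -3.000e-04] [-0.1  0.1  0.2 -0.1]
plate_medium 1 [0.4392 0.1151 0.0352] [-0.2  0.2  0.2 -0.2]
plate_medium 2 [0.4377 0.1137 0.0289] [ 0.6  1.2  0.2  0.1 -1.2  0.5 -1.2  0.7]
plate_large 1 [0.4505 0.0229 0.0478] [ 0. -0. -0.  0.]
plate_large 2 [0.4461 0.0164 0.0312] [ 1.4  1.9 -0.9 -0.2 -0.5  0.1 -1.   0. ]
(array([0.36 , 1.424, 1.223]), array([-0.   , -0.   ,  0.002]))
```

```bash
python3 -m inch '[0.1,0.36,0.3,0,0,0,0.185,0.72,0.61,0,0,0]' 87 25 >/dev/null && python3 -m inch '[0.1,0.36,0.3,0,0,0,0.185,0.72,0.61,0,0,0,0.185,0.72,0.61,0,0,0,0.185,0.72,0.61,0,0,0]' && python3 -m inch '[0,0,0.25,0,0,0,0,0,0.5,0,0,0,0,0,0.72,0,0,0]' >/dev/null && python3 -m inch '[0,0,0.2,0,0,0,0,0,0.4,0,0,0,0,0,0.6,0,0,0,0,0,0.72,0,0,0,0,0,0.72,0,0,0,0,0,0.72,0,0,0]'&& python3 -m inch '[0,0,0,0,0,0,0,0,0,0,0,0,0,0,0,0,0,0,0,0,0,0,0,0,0,0,0,0,0,0,0,0,0,0,0,0,0,0,0,0,0,0,0,0,0,0,0,0]' 30 25
```

```text
time: 4.93
position: [0.6693, 0.1013, 0.1964]
tool_rot: [0.728, 0.686, -0.002, -0.002]
ft_force: [-0.5, 0.4, 0.9]
grip_width: 0.0875
grip_force: 0.0
time: 5.68
position: [0.6702, 0.1005, 0.0863]
tool_rot: [0.728, 0.685, 0.0, 0.0]
ft_force: [0.1, -0.2, -0.0]
grip_width: 0.0868
grip_force: 0.0
time: 6.35
position: [0.6696, 0.1001, 0.085]
tool_rot: [0.728, 0.685, -0.001, -0.001]
ft_force: [-2.1, 0.4, 2.9]
grip_width: 0.0486
grip_force: 24.9
```

```bash
python3 -m inch '[0,0,-0.1,0,0,0,0,0,-0.3,0,0,0,0,0,-0.55,0,0,0,0,0,-0.8,0,0,0,0,0,-1,0,0,0,0,0,-1,0,0,0]' && python3 -m inch '[-0.1,-0.2,0,0,0,0,-0.2,-0.5,0,0,0,0,-0.417,-0.909,0,0,0,0]' >/dev/null && python3 -m inch '[-0.2,-0.45,0,0,0,0,-0.417,-0.909,0,0,0,0]' >/dev/null && python3 -m inch '[-0.15,-0.4,0,0,0,-0.03,-0.3,-0.7,0,0,0,-0.06,-0.417,-0.909,0,0,0,-0.083,-0.417,-0.909,0,0,0,-0.083,-0.417,-0.909,0,0,0,-0.083,-0.417,-0.909,0,0,0,-0.083]'
python3 - <<'E'
from h import *
k=get_calibration("scene");im=camera("scene");cv2.imwrite("pics/s1.png",cv2.resize(im[110:260,200:400],(800,600),interpolation=3)[...,::-1])
im=camera("top");
L=cut_out("top","reel_large");print([(d["conf"],d["bbox"]) for d in L][:3])
v=[(get_calibration("top"),rbox(L[0]["region"]))]
camera("scene");L=cut_out("scene","reel_large");print([(d["conf"],d["bbox"]) for d in L][:3])
print(go(.4458,.0135,.1,.07))
E
```

```text
time: 6.85
position: [0.6732, 0.1003, 0.1693]
tool_rot: [0.728, 0.685, 0.003, 0.003]
ft_force: [0.4, -0.3, -1.1]
grip_width: 0.0487
grip_force: 24.9
time: 7.77
position: [0.4479, 0.0134, 0.1651]
tool_rot: [0.682, 0.731, 0.001, 0.001]
ft_force: [-0.3, 0.2, -1.2]
grip_width: 0.0483
grip_force: 24.9
[]Traceback (most recent call last):
  File "<stdin>", line 5, in <module>
IndexError: list index out of range
```

View pics/s1.png

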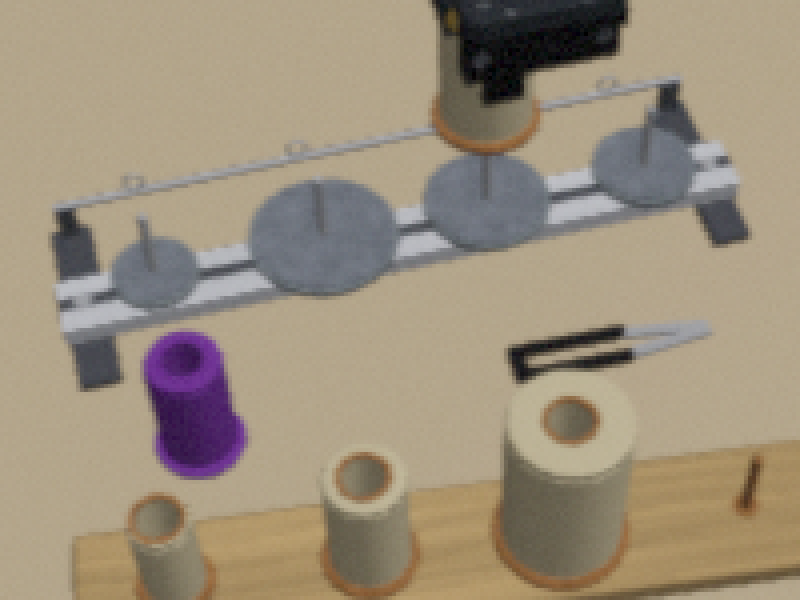

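```bash
python3 - <<'E'
from h import *
k=get_calibration("scene");o=get_obs();print(o["position"])
def show(P):
    q=proj(k,P);m=(np.r_[q.min(0),q.max(0)]-[200,110,200,110])*4;return np.round(m)
print("plate pred",show(circ((.4458,.015),.037,.036)),"seen 424,152,550,250")
c=[o["position"][0],o["position"][1]+.0015]
print("flange pred",show(circ(c,.03,o["position"][2]-.063)),"seen 434,?,540,155")
E
```

```text
[0.44787963 0.01368332 0.16500649]
plate pred [419. 146. 548. 242.] seen 424,152,550,250
flange pred [430.  74. 542. 153.] seen 434,?,540,155
```

```bash
python3 -m inch '[0.015,0.012,0.1,0,0,0,0.015,0.012,0.25,0,0,0,0.015,0.012,0.4,0,0,0,0.015,0.012,0.52,0,0,0,0.015,0.012,0.62,0,0,0,0.015,0.012,0.7,0,0,0,0.015,0.012,0.76,0,0,0,0.015,0.012,0.79,0,0,0,0.015,0.012,0.81,0,0,0,0.015,0.012,0.81,0,0,0]'; python3 -m inch '[0,0,0.01,0,0,0,0,0,0.02,0,0,0,0,0,0.02,0,0,0]'
```

```text
time: 8.75
position: [0.4475, 0.0148, 0.1001]
tool_rot: [0.682, 0.731, 0.0, 0.0]
ft_force: [0.0, 0.5, -1.9]
grip_width: 0.0487
grip_force: 24.9
time: 9.0
position: [0.4477, 0.0148, 0.099]
tool_rot: [0.682, 0.731, 0.0, 0.0]
ft_force: [0.4, 0.7, -0.6]
grip_width: 0.0486
grip_force: 24.9
```

```bash
python3 -m inch '[0,0,0.015,0,0,0,0,0,0.015,0,0,0]'; python3 -m inch '[0,0,0,0,0,0,0,0,0,0,0,0,0,0,0,0,0,0,0,0,0,0,0,0,0,0,0,0,0,0,0,0,0,0,0,0]' 87; python3 -m inch '[0,0,-0.3,0,0,0,0,0,-0.7,0,0,0,0,0,-1,0,0,0,0,0,-1,0,0,0]'
python3 - <<'E'
from h import *
k=get_calibration("scene");im=camera("scene");cv2.imwrite("pics/s2.png",cv2.resize(im[110:260,200:400],(800,600),interpolation=3)[...,::-1])
print(go(.6617,.0058,.20,-.061))
E
```

```text
time: 9.17
position: [0.4477, 0.0148, 0.0989]
tool_rot: [0.682, 0.731, 0.0, 0.001]
ft_force: [-1.6, 0.5, 11.8]
grip_width: 0.0494
grip_force: 24.9
time: 9.67
position: [0.4473, 0.0149, 0.0973]
tool_rot: [0.682, 0.731, -0.0, -0.0]
ft_force: [0.9, 0.5, -0.3]
grip_width: 0.0802
grip_force: 0.0
time: 10.0
position: [0.45, 0.0144, 0.181]
tool_rot: [0.682, 0.731, 0.002, 0.004]
ft_force: [1.2, 0.9, -0.3]
grip_width: 0.0869
grip_force: 0.0
(array([-0.295,  2.647, -0.242]), array([0.004, 0.001, 0.083]))
```

View pics/s2.png

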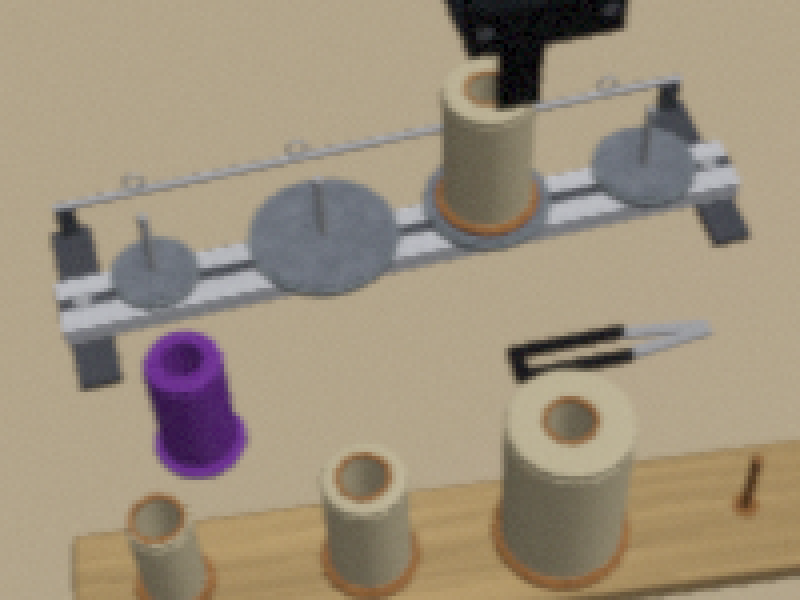

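The large reel is seated on its plate, with the flange evenly inside the disc around (487,215). Jumbo is next.

```bash
python3 -m inch '[-0.04,0.4,-0.08,0,0,0,-0.09,0.89,-0.1,0,0,0]' 87 >/dev/null&& python3 -m inch '[-0.04,0.44,-0.05,0,0,0,-0.1,0.89,-0.1,0,0,0]' >/dev/null && python3 -m inch '[-0.04,0.44,-0.05,0,0,0.04,-0.1,0.88,-0.05,0,0,0.083,-0.1,0.88,-0.05,0,0,0.083,-0.1,0.88,-0.05,0,0,0.083]'; python3 -c "
from h import *
print(go(.6625,.0055,.093,-.061))"
```

```text
time: 10.72
position: [0.6618, 0.0063, 0.195]
tool_rot: [0.728, 0.685, -0.001, -0.001]
ft_force: [-0.6, -0.2, -0.4]
grip_width: 0.0873
grip_force: 0.0
(array([-0.01 ,  0.013,  1.275]), array([-0.002, -0.   ,  0.   ]))
```

```bash
python3 -m inch '[0,0,0.2,0,0,0,0,0,0.4,0,0,0,-0.01,0.01,0.64,0,0,0]' 87 >/dev/null && python3 -m inch '[0,0,0.2,0,0,0,0,0,0.4,0,0,0,0,0,0.55,0,0,0,0,0,0.635,0,0,0,0,0,0.635,0,0,0,0,0,0.635,0,0,0]' && python3 -m inch '[0,0,0,0,0,0,0,0,0,0,0,0,0,0,0,0,0,0,0,0,0,0,0,0,0,0,0,0,0,0,0,0,0,0,0,0,0,0,0,0,0,0,0,0,0,0,0,0]' 40 35 && python3 -m inch '[0,0,-0.1,0,0,0,0,0,-0.3,0,0,0,0,0,-0.55,0,0,0,0,0,-0.8,0,0,0,0,0,-1,0,0,0,0,0,-1,0,0,0,0,0,-1,0,0,0]'; python3 -c "
from h import *
print(go(.4555,-.081,.173,.07))"
```

```text
time: 11.47
position: [0.6615, 0.0057, 0.0952]
tool_rot: [0.728, 0.685, -0.0, -0.0]
ft_force: [-0.6, -0.3, -0.3]
grip_width: 0.0865
grip_force: 0.0
time: 12.13
position: [0.6622, 0.0056, 0.0959]
tool_rot: [0.728, 0.685, 0.0, 0.0]
ft_force: [-1.3, 0.4, 3.3]
grip_width: 0.059
grip_force: 35.0
time: 12.72
position: [0.6621, 0.0056, 0.1759]
tool_rot: [0.728, 0.685, 0.0, 0.0]
ft_force: [-1.0, 0.2, -3.9]
grip_width: 0.0587
grip_force: 35.0
(array([-1.238, -2.512,  0.033]), array([ 0.001,  0.   , -0.083]))
```

```bash
python3 -m inch '[-0.1,-0.2,0,0,0,0,-0.2,-0.45,0,0,0,0,-0.413,-0.838,0,0,0,0]' >/dev/null && python3 -m inch '[-0.2,-0.42,0,0,0,0,-0.413,-0.838,0,0,0,0]' >/dev/null && python3 -m inch '[-0.15,-0.35,0,0,0,-0.03,-0.3,-0.65,0,0,0,-0.06,-0.413,-0.838,0,0,0,-0.083,-0.413,-0.838,0,0,0,-0.083,-0.413,-0.838,0,0,0,-0.083,-0.413,-0.838,0,0,0,-0.083]'
python3 - <<'E'
from h import *
k=get_calibration("scene");im=camera("scene");cv2.imwrite("pics/s3.png",cv2.resize(im[110:260,200:400],(800,600),interpolation=3)[...,::-1])
o=get_obs()
def show(P):
    q=proj(k,P);m=(np.r_[q.min(0),q.max(0)]-[200,110,200,110])*4;return np.round(m)
print("plate pred",show(circ((.4555,-.081),.043,.036)))
print("flange pred",show(circ(o["position"],.035,o["position"][2]-.0737)))
print(go(.4555,-.081,.112,.07))
E
```

```text
time: 13.63
position: [0.4558, -0.0812, 0.175]
tool_rot: [0.682, 0.731, 0.0, 0.0]
ft_force: [1.5, 0.8, -3.4]
grip_width: 0.0591
grip_force: 35.0
plate pred [244. 176. 397. 292.]
flange pred [246. 105. 378. 201.]
(array([ 0.002, -0.009,  0.789]), array([ 0.,  0., -0.]))
```

View pics/s3.png

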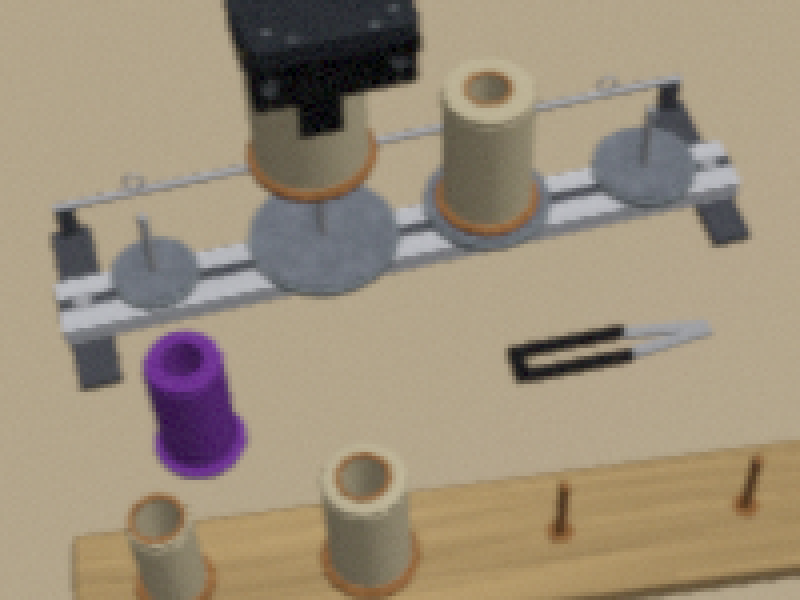

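The jumbo flange (247–377, bottom 201) matches the prediction. The plate is 2 mm to the right of it, so I'll correct that and lower.

```bash
python3 -m inch '[0.02,0.01,0.1,0,0,0,0.02,0.015,0.25,0,0,0,0.02,0.015,0.4,0,0,0,0.02,0.015,0.52,0,0,0,0.02,0.015,0.62,0,0,0,0.02,0.015,0.7,0,0,0,0.02,0.015,0.76,0,0,0,0.02,0.015,0.79,0,0,0,0.02,0.015,0.81,0,0,0,0.02,0.015,0.81,0,0,0]'; python3 -m inch '[0,0,0.015,0,0,0,0,0,0.015,0,0,0,0,0,0.015,0,0,0]'
```

```text
time: 14.52
position: [0.4564, -0.0794, 0.1106]
tool_rot: [0.682, 0.731, 0.0, 0.0]
ft_force: [-0.4, 0.6, -3.4]
grip_width: 0.0586
grip_force: 35.0
time: 14.77
position: [0.4567, -0.0796, 0.1099]
tool_rot: [0.682, 0.731, 0.0, 0.001]
ft_force: [-0.9, -0.1, -2.0]
grip_width: 0.0588
grip_force: 35.0
```

```bash
python3 -m inch '[0,0,0.015,0,0,0,0,0,0.015,0,0,0]'; python3 -m inch '[0,0,0,0,0,0,0,0,0,0,0,0,0,0,0,0,0,0,0,0,0,0,0,0,0,0,0,0,0,0,0,0,0,0,0,0]' 87; python3 -m inch '[0,0,-0.3,0,0,0,0,0,-0.7,0,0,0,0,0,-1,0,0,0,0,0,-1,0,0,0,0,0,-1,0,0,0]'; python3 -c "
from h import *
print(go(.6565,-.0915,.19,-.061))"
```

```text
time: 14.93
position: [0.4567, -0.0796, 0.1098]
tool_rot: [0.682, 0.731, 0.0, 0.001]
ft_force: [-1.9, 0.7, 10.7]
grip_width: 0.0589
grip_force: 35.0
time: 15.43
position: [0.4563, -0.0794, 0.1082]
tool_rot: [0.682, 0.731, -0.0, -0.0]
ft_force: [0.2, 0.1, -0.3]
grip_width: 0.0855
grip_force: 0.0
time: 15.85
position: [0.4571, -0.0797, 0.1894]
tool_rot: [0.682, 0.731, 0.001, 0.002]
ft_force: [0.0, 0.2, -0.2]
grip_width: 0.0871
grip_force: 0.0
(array([-0.32 ,  2.476,  0.   ]), array([0.002, 0.001, 0.083]))
```

```bash
python3 -m inch '[-0.05,0.4,0,0,0,0,-0.11,0.83,0,0,0,0]' 87 >/dev/null&& python3 -m inch '[-0.05,0.41,0,0,0,0,-0.11,0.83,0,0,0,0]' >/dev/null && python3 -m inch '[-0.05,0.41,0,0,0,0.04,-0.1,0.816,0,0,0,0.083,-0.1,0.816,0,0,0,0.083,-0.1,0.816,0,0,0,0.083]' && python3 -m inch '[0,0,0.2,0,0,0,0,0,0.45,0,0,0,0,0,0.7,0,0,0]' 87 >/dev/null && python3 -m inch '[0,0,0.2,0,0,0,0,0,0.4,0,0,0,0,0,0.6,0,0,0,0,0,0.7,0,0,0,0,0,0.7,0,0,0,0,0,0.7,0,0,0]'; python3 -c "
from h import *
print(go(.6565,-.0915,.078,-.061))"
```

```text
time: 16.52
position: [0.6559, -0.091, 0.1855]
tool_rot: [0.728, 0.686, -0.001, -0.001]
ft_force: [-0.6, 0.1, -0.8]
grip_width: 0.0869
grip_force: 0.0
time: 17.27
position: [0.6544, -0.091, 0.0756]
tool_rot: [0.728, 0.685, -0.001, -0.001]
ft_force: [0.4, -0.1, 0.3]
grip_width: 0.0873
grip_force: 0.0
(array([-0.005,  0.026, -0.03 ]), array([-0.002, -0.   ,  0.   ]))
```

```bash
python3 -m inch '[0,0,0,0,0,0,0,0,0,0,0,0,0,0,0,0,0,0,0,0,0,0,0,0,0,0,0,0,0,0,0,0,0,0,0,0,0,0,0,0,0,0,0,0,0,0,0,0,0,0,0,0,0,0]' 20 25 && python3 -m inch '[0,0,-0.1,0,0,0,0,0,-0.3,0,0,0,0,0,-0.55,0,0,0,0,0,-0.8,0,0,0,0,0,-1,0,0,0]' && python3 -m inch '[0,0,-0.3,0,0,0,0,0,-0.6,0,0,0,0,0,-0.6,0,0,0,0,0,-0.6,0,0,0]'; python3 -c "
from h import *
print(go(.442,.112,.2036,.07))"
```

```text
time: 18.02
position: [0.6559, -0.0912, 0.0763]
tool_rot: [0.728, 0.685, 0.0, 0.0]
ft_force: [1.0, 0.6, -0.4]
grip_width: 0.0387
grip_force: 25.0
time: 18.43
position: [0.6558, -0.0912, 0.1579]
tool_rot: [0.728, 0.685, 0.0, 0.0]
ft_force: [-0.0, -0.3, -1.0]
grip_width: 0.039
grip_force: 25.0
time: 18.77
position: [0.6564, -0.0914, 0.2061]
tool_rot: [0.728, 0.685, 0.001, 0.002]
ft_force: [-0.1, -0.3, -2.5]
grip_width: 0.0387
grip_force: 25.0
(array([ 2.375, -2.83 ,  0.019]), array([ 0.002,  0.001, -0.083]))
```

```bash
python3 -m inch '[0.15,-0.2,0,0,0,0,0.4,-0.5,0,0,0,0,0.792,-0.943,0,0,0,0]' >/dev/null && python3 -m inch '[0.4,-0.47,0,0,0,0,0.792,-0.943,0,0,0,0]' >/dev/null && python3 -m inch '[0.35,-0.4,0,0,0,-0.03,0.6,-0.7,0,0,0,-0.06,0.792,-0.943,0,0,0,-0.083,0.792,-0.943,0,0,0,-0.083,0.792,-0.943,0,0,0,-0.083]' >/dev/null && python3 -m inch '[0,0,0.2,0,0,0,0,0,0.4,0,0,0,0,0,0.6,0,0,0,0,0,0.6,0,0,0,0,0,0.6,0,0,0]'
python3 - <<'E'
from h import *
k=get_calibration("scene");im=camera("scene");cv2.imwrite("pics/s4.png",cv2.resize(im[110:260,200:400],(800,600),interpolation=3)[...,::-1])
o=get_obs()
def show(P):
    q=proj(k,P);m=(np.r_[q.min(0),q.max(0)]-[200,110,200,110])*4;return np.round(m)
print("plate pred",show(circ((.442,.112),.031,.036)))
print("flange pred",show(circ(o["position"],.025,o["position"][2]-.0542)))
print(go(.442,.112,.092,.07))
E
```

```text
time: 20.02
position: [0.4566, 0.0972, 0.1553]
tool_rot: [0.683, 0.731, -0.001, -0.001]
ft_force: [1.1, -0.2, -1.7]
grip_width: 0.039
grip_force: 25.0
plate pred [591. 124. 697. 202.]
flange pred [591.  70. 683. 135.]
(array([ 0.196, -0.177,  0.8  ]), array([-0.   ,  0.   , -0.001]))
```

View pics/s4.png

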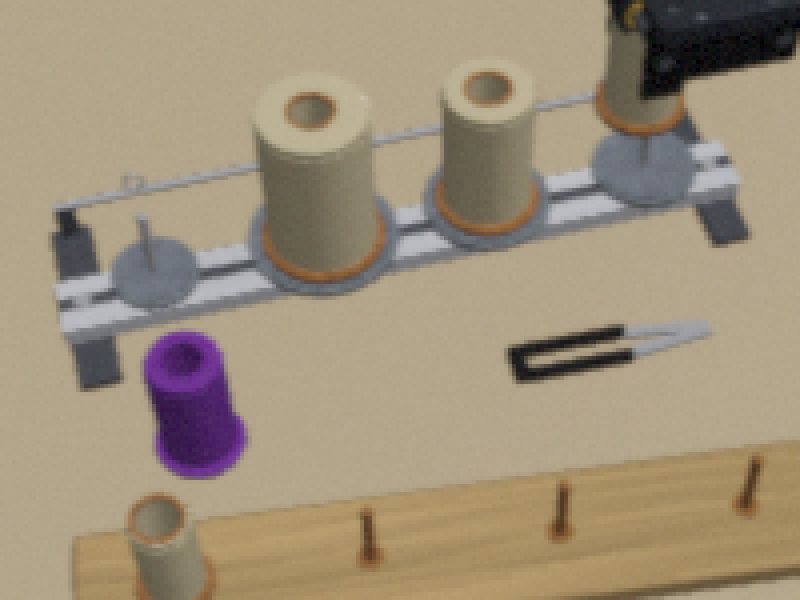

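The creel flanges look well seated. The move stopped about 1.5 cm short because of the row speed limit; the flange is at (596–686) and the plate at (591–696). I'll correct, then lower.

```bash
python3 -m inch '[0.085,-0.066,0,0,0,0,0.17,-0.133,0,0,0,0,0.17,-0.133,0,0,0,0,0.17,-0.133,0,0,0,0,0.17,-0.133,0.1,0,0,0,0.17,-0.133,0.25,0,0,0,0.17,-0.133,0.4,0,0,0,0.17,-0.133,0.52,0,0,0,0.17,-0.133,0.62,0,0,0,0.17,-0.133,0.7,0,0,0,0.17,-0.133,0.75,0,0,0,0.17,-0.133,0.78,0,0,0,0.17,-0.133,0.795,0,0,0,0.17,-0.133,0.795,0,0,0]'; python3 -m inch '[0,0,0.015,0,0,0,0,0,0.015,0,0,0,0,0,0.015,0,0,0]'
```

```text
time: 21.23
position: [0.445, 0.1107, 0.0926]
tool_rot: [0.682, 0.731, 0.0, 0.0]
ft_force: [-0.1, 0.4, -1.0]
grip_width: 0.0389
grip_force: 25.0
time: 21.48
position: [0.445, 0.1107, 0.0917]
tool_rot: [0.682, 0.731, 0.0, 0.0]
ft_force: [-0.3, -0.5, -0.9]
grip_width: 0.0387
grip_force: 25.0
```

```bash
python3 -m inch '[0,0,0.015,0,0,0,0,0,0.015,0,0,0,0,0,0.015,0,0,0]';python3 -m inch '[0,0,0.015,0,0,0,0,0,0.015,0,0,0,0,0,0.015,0,0,0]'
```

```text
time: 21.73
position: [0.4448, 0.1107, 0.0903]
tool_rot: [0.682, 0.731, -0.0, -0.0]
ft_force: [0.4, 0.7, -1.5]
grip_width: 0.0392
grip_force: 25.0
time: 21.98
position: [0.4449, 0.1107, 0.0902]
tool_rot: [0.682, 0.731, 0.0, 0.0]
ft_force: [-1.1, 0.1, 11.6]
grip_width: 0.0391
grip_force: 25.0
```

```bash
python3 -m inch '[0,0,0,0,0,0,0,0,0,0,0,0,0,0,0,0,0,0,0,0,0,0,0,0,0,0,0,0,0,0,0,0,0,0,0,0,0,0,0,0,0,0]' 87; python3 -m inch '[0,0,-0.3,0,0,0,0,0,-0.7,0,0,0,0,0,-1,0,0,0,0,0,-1,0,0,0]' >/dev/null; python3 -m inch '[0,0,-0.2,0,0,0,0,0,-0.4,0,0,0,0,0,-0.4,0,0,0]'; python3 -c "
from h import *
print(go(.6505,-.188,.19,-.061))"
```

```text
time: 22.57
position: [0.4449, 0.1107, 0.089]
tool_rot: [0.682, 0.731, -0.0, -0.0]
ft_force: [0.8, 1.0, 0.4]
grip_width: 0.0778
grip_force: 0.0
time: 23.15
position: [0.4462, 0.1108, 0.2028]
tool_rot: [0.682, 0.731, 0.002, 0.002]
ft_force: [0.3, -0.2, 0.1]
grip_width: 0.0869
grip_force: 0.0
(array([-3.903,  2.287,  0.172]), array([ 0.003, -0.   ,  0.083]))
```

```bash
python3 -m inch '[-0.39,0.23,0,0,0,0,-0.78,0.457,0,0,0,0,-0.78,0.457,0,0,0,0]' >/dev/null; python3 -m inch '[-0.39,0.23,0,0,0,0,-0.78,0.457,0,0,0,0,-0.78,0.457,0,0,0,0]' >/dev/null; python3 -m inch '[-0.39,0.23,0,0,0,0,-0.78,0.457,0,0,0,0,-0.78,0.457,0,0,0,0]' >/dev/null; python3 -m inch '[-0.39,0.23,0,0,0,0,-0.78,0.457,0,0,0,0,-0.78,0.457,0,0,0,0]' >/dev/null; python3 -m inch '[-0.39,0.23,0,0,0,0.04,-0.78,0.457,0.1,0,0,0.083,-0.78,0.457,0.15,0,0,0.083,-0.78,0.457,0.15,0,0,0.083]'; python3 -c "
from h import *
camera('scene');im=camera('top');k=get_calibration('top');ks=get_calibration('scene')
print(go(.6505,-.188,.068,-.061))"
```

```text
time: 24.48
position: [0.6483, -0.1886, 0.1861]
tool_rot: [0.729, 0.684, -0.001, -0.002]
ft_force: [-0.0, 0.4, 0.4]
grip_width: 0.0873
grip_force: 0.0
(array([-0.018,  0.044,  1.492]), array([-0.002, -0.001,  0.   ]))
```

```bash
python3 -m inch '[0,0.02,0.25,0,0,0,0,0.03,0.5,0,0,0,0,0.03,0.75,0,0,0]' 87 >/dev/null; python3 -m inch '[0,0,0.2,0,0,0,0,0,0.4,0,0,0,0,0,0.6,0,0,0,0,0,0.735,0,0,0,0,0,0.735,0,0,0,0,0,0.735,0,0,0]';  python3 -m inch '[0,0,0,0,0,0,0,0,0,0,0,0,0,0,0,0,0,0,0,0,0,0,0,0,0,0,0,0,0,0,0,0,0,0,0,0,0,0,0,0,0,0,0,0,0,0,0,0,0,0,0,0,0,0,0,0,0,0,0,0]' 10 20; python3 -m inch '[0,0,-0.1,0,0,0,0,0,-0.3,0,0,0,0,0,-0.55,0,0,0,0,0,-0.8,0,0,0,0,0,-1,0,0,0,0,0,-1,0,0,0,0,0,-1,0,0,0]'; python3 -c "
from h import *
print(go(.463,-.1755,.15,.07))"
```

```text
time: 25.33
position: [0.6507, -0.1869, 0.07]
tool_rot: [0.728, 0.686, -0.0, -0.001]
ft_force: [0.6, -0.1, 0.6]
grip_width: 0.0871
grip_force: 0.0
time: 26.17
position: [0.6512, -0.188, 0.0702]
tool_rot: [0.728, 0.685, -0.0, -0.0]
ft_force: [-0.1, 0.3, 0.0]
grip_width: 0.0296
grip_force: 20.0
time: 26.75
position: [0.6519, -0.1882, 0.1515]
tool_rot: [0.728, 0.685, 0.0, 0.001]
ft_force: [-1.0, -0.5, -0.8]
grip_width: 0.0298
grip_force: 20.0
(array([ 0.015, -2.366,  0.013]), array([ 0.001,  0.001, -0.083]))
```

```bash
python3 -m inch '[0,-0.2,0,0,0,0,0,-0.45,0,0,0,0,0.01,-0.79,0,0,0,0,0.01,-0.79,0,0,0,0]' >/dev/null && python3 -m inch '[0,-0.4,0,0,0,0,0,-0.79,0,0,0,0,0,-0.79,0,0,0,0]' >/dev/null && python3 -m inch '[0,-0.35,0,0,0,-0.03,0,-0.65,0,0,0,-0.06,0,-0.786,0,0,0,-0.083,0,-0.786,0,0,0,-0.083,0,-0.786,0,0,0,-0.083,0,-0.786,0,0,0,-0.083]'
python3 - <<'E'
from h import *
k=get_calibration("scene");im=camera("scene");cv2.imwrite("pics/s5.png",cv2.resize(im[110:260,200:400],(800,600),interpolation=3)[...,::-1])
o=get_obs()
def show(P):
    q=proj(k,P);m=(np.r_[q.min(0),q.max(0)]-[200,110,200,110])*4;return np.round(m)
print("plate pred",show(circ((.463,-.1755),.025,.036)))
print("flange pred",show(circ(o["position"],.02,o["position"][2]-.0482)))
E
```

```text
time: 27.83
position: [0.4637, -0.1762, 0.1501]
tool_rot: [0.682, 0.731, 0.0, 0.001]
ft_force: [0.9, 0.5, -1.1]
grip_width: 0.0298
grip_force: 20.0
plate pred [108. 235. 199. 305.]
flange pred [ 94. 161. 172. 218.]
```

View pics/s5.png

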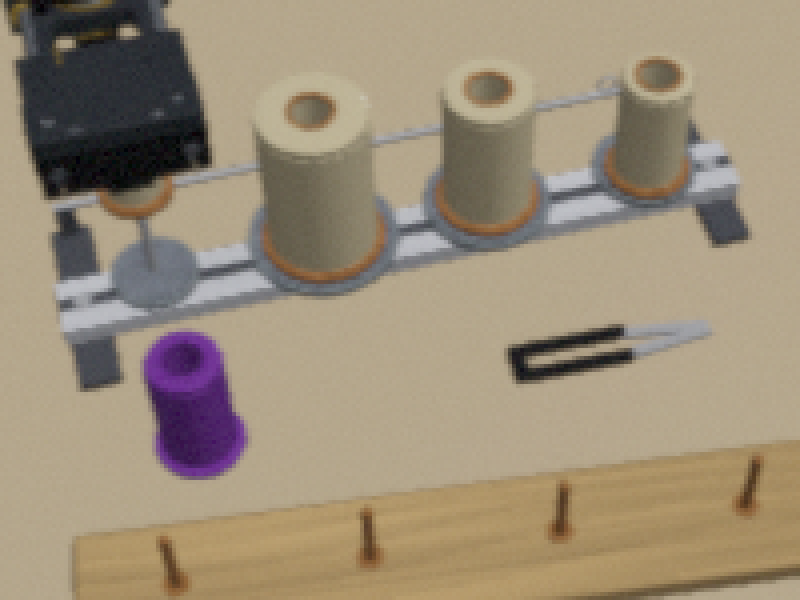

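Medium is seated. The small reel's flange (98–172) is in line with its plate (110–200), so I'll nudge +2 mm in x and lower.

```bash
python3 -m inch '[0.01,0.02,0.1,0,0,0,0.01,0.02,0.25,0,0,0,0.01,0.02,0.4,0,0,0,0.01,0.02,0.52,0,0,0,0.01,0.02,0.62,0,0,0,0.01,0.02,0.7,0,0,0,0.01,0.02,0.76,0,0,0,0.01,0.02,0.8,0,0,0,0.01,0.02,0.82,0,0,0,0.01,0.02,0.82,0,0,0]'; python3 -m inch '[0,0,0.015,0,0,0,0,0,0.015,0,0,0,0,0,0.015,0,0,0]'
```

```text
time: 28.72
position: [0.464, -0.1748, 0.0845]
tool_rot: [0.682, 0.731, -0.0, -0.0]
ft_force: [1.0, 0.7, -0.4]
grip_width: 0.0297
grip_force: 20.0
time: 28.97
position: [0.4642, -0.175, 0.0841]
tool_rot: [0.682, 0.731, 0.0, 0.001]
ft_force: [-0.2, 0.4, 3.0]
grip_width: 0.0295
grip_force: 20.0
```

```bash
python3 -m inch '[0,0,0.01,0,0,0,0,0,0.01,0,0,0]'; python3 -m inch '[0,0,0,0,0,0,0,0,0,0,0,0,0,0,0,0,0,0,0,0,0,0,0,0,0,0,0,0,0,0,0,0,0,0,0,0,0,0,0,0,0,0]' 87; python3 -m inch '[0,0,-0.3,0,0,0,0,0,-0.7,0,0,0,0,0,-1,0,0,0,0,0,-1,0,0,0]' >/dev/null; python3 -m inch '[0,0,-0.3,0,0,0,0,0,-0.7,0,0,0,0,0,-1,0,0,0,0,0,-1,0,0,0,0,0,-1,0,0,0,0,0,-1,0,0,0]'
python3 - <<'E'
from h import *
im=camera("scene");cv2.imwrite("pics/s6.png",cv2.resize(im[110:260,200:400],(800,600),interpolation=3)[...,::-1])
E
```

```text
time: 29.13
position: [0.4642, -0.1749, 0.084]
tool_rot: [0.682, 0.731, 0.0, 0.001]
ft_force: [-1.8, 0.5, 9.6]
grip_width: 0.0296
grip_force: 20.0
time: 29.72
position: [0.4639, -0.1747, 0.0825]
tool_rot: [0.682, 0.731, -0.0, -0.0]
ft_force: [0.4, 0.4, 1.0]
grip_width: 0.0684
grip_force: 0.0
time: 30.55
position: [0.4632, -0.1743, 0.2417]
tool_rot: [0.682, 0.731, -0.0, -0.001]
ft_force: [0.5, -0.8, -0.5]
grip_width: 0.0868
grip_force: 0.0
```

View pics/s6.png

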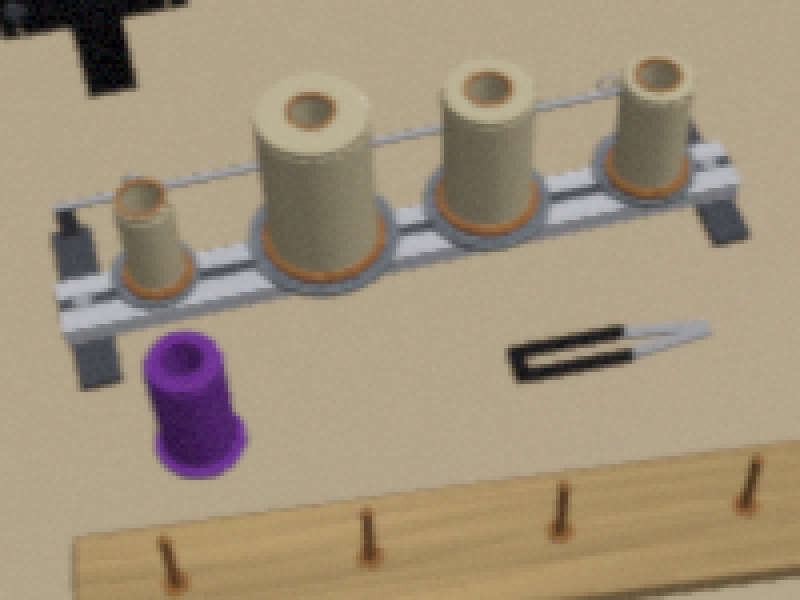

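All four reels stand upright and flat on their plates: small (158,280), jumbo (322,240), large (487,205), medium (645,170). The snips haven't moved and the gripper is clear.

```bash
python3 -c "
from rig import *
print(hand_in())"
```

```text
the job is handed in; nothing more can be done
None
```

I moved all four reels onto the plates of their own size and handed the job in at about 31 s; the last picture shows them upright and flat on their plates, but the hand-in returned no verdict.

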